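Shut the battery covers of the loaded recorder

TASK

Two hand-held recorders lie face down on the desk with their battery covers standing open; only one of them has its batteries in. Press both covers of that recorder fully down until their catches hold them shut, and do not touch the recorder whose bays are empty.

Things in the scene. Friction and masses are not known exactly. Their poses are not given: they have to be found in the camera images.
- recorder: The recorder with its batteries in: off-white case 90 x 200 x 37 mm, lying face down; it does not slide. Origin: centre of its underside, on the desk; x across its 90 mm width, y along its length, z up. Two ribbed covers side by side, centred at y = +46.5 and -46.5 mm, hinged on lines parallel to y at x = -32, z = 40 mm; shut, their free edges lie at x = +32 and their tops at z = 42 mm.
- recorder_left (a joint): Opening angle (rad) of the loaded recorder's cover at y = +46.5 mm: 80 mm wide, 64 mm hinge to free edge, 4 mm thick. 0 is shut and flat; it grows as the free edge rises; starts at 0.75 to 1.05. The stiff hinge stays where left. At about 0.12 the edge meets a spring catch (24 mm wide, at x = +34 mm, top 1.5 mm above the shut cover); a firm press takes it past, to be held at 0.
- recorder_right (a joint): The same for the loaded recorder's cover at y = -46.5 mm. Each catch takes about 5 N pressed at the free edge, 10 N at mid-cover; released short of about 0.05 rad, the cover springs back to about 0.12.
- spare: The look-alike recorder with empty bays: same size, frame and covers, also open by 0.75 to 1.05 rad (edges up to 100 mm above the desk). It must not be touched.
Not all that is in view belongs to the job. Leave any orange look-alike of the recorder alone.

How it is judged:
By the outcome, as a careful person would: the job done as asked, in the order asked, and still so for the second after the job is handed in, with the robot touching nothing.
It also fails if it takes over 42 s, if anything falls off the work surface, if the arm or the gripper's body presses on something with over 40 N, if the wrist force passes 120 N, or if a joint passes its speed limit or range.

ROBOT

A 6-joint arm with a two-finger parallel gripper is mounted at the origin on the work surface. World frame = base frame: x ahead of the robot, y to its left, z up, the work surface at z = 0. Lengths are in m, angles in rad, forces in N, time in s.
With the tool pointing down it reaches from about 0.35 to 0.775 m from the base axis. Payload 5.5 kg.
Tool frame: the origin (TCP) lies at the very end of the fingers, on their centre line; the grasp point (between the pads) lies 19 mm behind it; z points along the fingers, y is the direction in which the jaws open and shut (so a half turn about z gives the same grasp; the last joint's range is limited). The gripper opens to 85 mm and grips with 20 to 120 N. Pads are 22 mm wide; open, the fingers measure 114 mm over their backs; the gripper's body (76 mm by 85 mm) begins 54 mm behind the grasp point. The pads swing forward as they close: fully open they stand 13 mm farther back than shut.
Start: joints at [-1.281, 0.313, 0.046, 1.304, 0, 1.431], TCP at [0.24, -0.523, 0.231] pointing down, gripper open.
Joint ranges: [-2.76, 2.76], [-0.86, 1.69], [-1.03, 1.26], [-2.2, 2.34], [-1.47, 1.5], [-3.14, 3.14]. Speed limits (rad/s): [2.57, 2.57, 3.14, 3.14, 3.14, 3.14].

INTERFACE

Orientations are given as a 3x3 rotation matrix whose columns are the frame's x, y, z axes.
In Python, from workcell import r gives the robot as it stands.
- The arm moves only by the shell command python3 -m jog 'ROWS' [OPENING] [FORCE]. ROWS is JSON, a list that holds one entry, the list of rows, each a list of 6 numbers: the shift along the tool's x, y, z in m, then the turn, a rotation vector about the tool's x, y, z in degrees. A call has exactly 8 rows; each row shifts and turns the pose as measured when the row begins, along the tool's axes as they then stand; what a row does not reach is not made up. A row lasts 1/10 s, in which the tool goes at most 50 mm and 8.59 degrees, less where a joint would pass 70% of its speed; a pose out of reach is approached as far as the arm can. A call with a gripper value outside its range is refused whole. OPENING is the finger opening in m, from 0 to 0.0854, set as the call begins (- or left out, the last holds). The fingers move at their own pace and stop on an object; FORCE is the grip in N (left out, the last holds). Time passes only in rows, so rows that do not move let the fingers close, or fill a call up. It gives the time, the measured TCP pose, the force and the opening at its end, in the units of the state.
- r.read_state(): the state, without advancing time (a new reading comes with each control period).
- r.read_camera(name): name is "scene" or "top" or "wrist"; returns (picture, depth): 420x560x3 uint8, red, green, blue; 420x560 float32, m along the optical axis (not along the pixel's ray), 0 where there is no reading.
- r.camera_params(name): a dict with "K" (3x3 intrinsics, pixels), "k1" (the pictures are not rectified: a ray, as slopes to the right and down, at radius r is drawn at 1 + k1 r^2 times it, then the intrinsics apply), "cam_to_world" (4x4, takes a point from camera to world coordinates); the wrist camera has in their place "tool_from_camera" (4x4, takes a point from camera to tool coordinates, whose origin is the TCP and whose axes are the flange's). Camera axes: x right, y up, looking along -z (the intrinsics and any distortion apply to the point x, -y, -z); pixel columns grow to the right and rows downward; lengths in m; the calibration is good to about 2 mm. A picture is of the moment at which its call begins: read the wrist's pose just before it. camera_params takes no time and is no camera call.
- r.finish_job(): hands the job in, once; it reports no verdict.
The state is a dict: "t": time; "q": joint angles; "joint_velocities": joint speeds; "joint_efforts": joint torques, N m; "position": TCP position; "eef_rot": TCP orientation; "ft_force": force on the tool from outside, world axes, zero at the start; "moment": the same for the moment, N m; "width": finger opening in m.
Only numpy, scipy, OpenCV 4.12 (cv2) and the standard library are available. Lean on these libraries where they do the work, as an engineer would, in place of code of your own. Each camera call takes 0.05 s, during which the arm holds its last target. There are 200 camera calls.

## Working session

There is one attempt and no reset: what is moved stays moved. The work goes in short steps, Python scripts to look and compute and a shell command to move; the robot and the scene stay as the last step left them, time stands still between calls to the robot, and variables do not carry over. Pictures are saved under pics/ and viewed, about 8 in all and at most 12, crops included, and the job is handed in when it is done.

```bash
mkdir -p pics; cat > h.py <<'E'
import numpy as np, cv2
from workcell import r
def grab(n):
    s=r.read_state(); im,d=r.read_camera(n); p=r.camera_params(n)
    if n=="wrist":
        T=np.eye(4);T[:3,:3]=s["eef_rot"];T[:3,3]=s["position"];M=T@np.array(p["tool_from_camera"])
    else: M=np.array(p["cam_to_world"])
    K=np.array(p["K"]);k=p["k1"]
    np.savez(f"{n}.npz",im=im,d=d,K=K,k=k,M=M)
    return im,d,K,k,M
def load(n):
    z=np.load(f"{n}.npz");return z["im"],z["d"],z["K"],float(z["k"]),z["M"]
def cloud(n):
    im,d,K,k,M=load(n)
    v,u=np.mgrid[:420,:560].astype(float)
    q=cv2.undistortPoints(np.stack([u.ravel(),v.ravel()],1)[:,None],K,np.array([k,0,0,0,0]))[:,0]
    z=d.ravel();P=np.stack([q[:,0]*z,-q[:,1]*z,-z,np.ones_like(z)],1)
    return (P@M.T)[:,:3].reshape(420,560,3)
E
python3 - <<'E'
from h import *
for n in("top","scene"):
    im=grab(n)[0]; cv2.imwrite(f"pics/{n}1.png",cv2.resize(im[:,:,::-1],(784,588)))
s=r.read_state();print(s["t"],s["position"],s["eef_rot"],s["ft_force"])
E
```

```text
0.1 [ 0.23944977 -0.52228279  0.23049432] [[ 9.09045624e-01  4.16696282e-01 -5.11924901e-04]
 [ 4.16696558e-01 -9.09044331e-01  1.54355608e-03]
 [ 1.77831651e-04 -1.61648025e-03 -9.99998678e-01]] [ 0.88985121 -0.22033779  0.14898756]
```

View pics/top1.png

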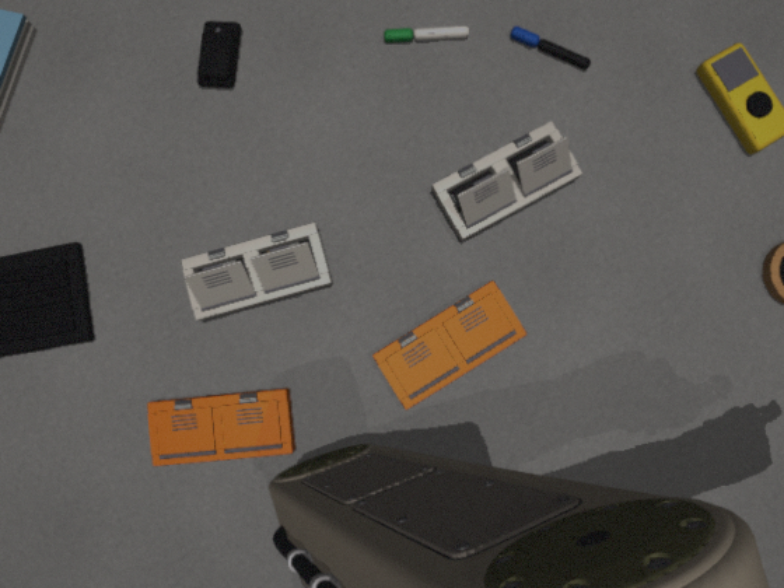

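View pics/scene1.png

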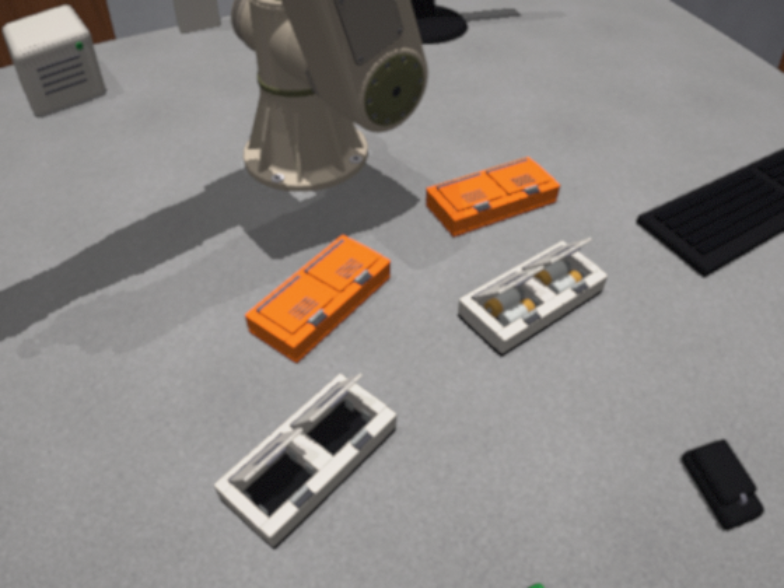

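The loaded recorder (batteries visible at about (530,295) in the scene view) is the one at about (255,270) in the top view. The empty one is at (507,180). The loaded one's catches, (217,254) and (280,237), are on the side away from the robot. Next I'll fit its pose.

```bash
cat > fit.py <<'E'
from h import *
im=load("top")[0];C=cloud("top")
hs=cv2.cvtColor(im,cv2.COLOR_RGB2HSV)
for nm,(u0,v0,u1,v1) in dict(loaded=(175,215,340,325),spare=(425,115,590,245)).items():
    b=[int(a/1.4) for a in (u0,v0,u1,v1)]
    c=C[b[1]:b[3],b[0]:b[2]];g=im[b[1]:b[3],b[0]:b[2]].max(2)
    m=(c[...,2]>0.03)&(c[...,2]<0.046)&(g>110)
    p=c[m];rc=cv2.minAreaRect(p[:,:2].astype(np.float32)*1000)
    print(nm,rc,"z",np.median(p[:,2]),m.sum(), "maxz",np.percentile(c[...,2],99.5))
# pixels
for q in [(217,254),(280,237),(190,267),(251,296),(258,294),(318,277),(248,262),(310,240)]:
    print(q,C[int(q[1]/1.4),int(q[0]/1.4)].round(4))
E
python3 fit.py
```

```text
loaded ((471.2984619140625, 181.2095489501953), (90.4427719116211, 199.7347412109375), 13.836597442626953) z 0.036706990336318746 1816 maxz 0.08906554420427057
spare ((593.1494750976562, -181.01776123046875), (90.09213256835938, 199.98509216308594), 27.06570053100586) z 0.03682987629710366 1556 maxz 0.09334671236472591
(217, 254) [0.4961 0.2327 0.043 ]
(280, 237) [0.5174 0.1432 0.0409]
(190, 267) [0.48   0.2742 0.0393]
(251, 296) [0.4355 0.1854 0.0429]
(258, 294) [0.4377 0.1768 0.0361]
(318, 277) [0.4602 0.0906 0.0429]
(248, 262) [0.4836 0.19   0.0374]
(310, 240) [0.5128 0.1022 0.0364]
```

```bash
python3 -m jog '[[[0,0,0,0,0,5.4],[0,0,0,0,0,5.4],[0.027,-0.0405,0,0,0,0],[0.027,-0.0405,0,0,0,0],[0.027,-0.0405,0,0,0,0],[0.027,-0.0405,0,0,0,0],[0.027,-0.0405,0,0,0,0],[0.027,-0.0405,0,0,0,0]]]' 0 40
cat > where.py <<'E'
from h import *
from scipy.spatial.transform import Rotation as Ro
s=r.read_state();R=np.array(s["eef_rot"]);p=np.array(s["position"])
a=np.deg2rad(13.84);u=np.array([np.cos(a),np.sin(a),0]);v=np.array([-u[1],u[0],0])
c=np.array([.4713,.1812,0]);d=p-c
print("t",s["t"],"local mm",(np.array([d@u,d@v,p[2]])*1000).round(1),"F",s["ft_force"].round(1),"w",s["width"])
D=np.stack([u,-v,[0,0,-1]],1)
print("turn",Ro.from_matrix(R.T@D).as_rotvec(degrees=True).round(2))
for y in(-46.5,46.5):
    print(y,"to (-8,y,130) tool:",(R.T@(c+u*-.008+v*y/1000+[0,0,.13]-p)).round(4))
E
python3 where.py
```

```text
t: 0.9
position: [0.3409, -0.2448, 0.2255]
eef_rot: [[0.976, 0.22, -0.003], [0.22, -0.976, 0.008], [-0.002, -0.008, -1.0]]
ft_force: [0.8, 0.2, 0.3]
width: 0.0
t 0.9 local mm [-228.6 -382.5  225.5] F [0.8 0.2 0.3] w 4.749540789388155e-05
turn [-0.48  0.08 -1.14]
-46.5 to (-8,y,130) tool: [ 0.214  -0.3395  0.098 ]
46.5 to (-8,y,130) tool: [ 0.2121 -0.4325  0.0988]
```

```bash
python3 -m jog '[[[0.027,-0.0415,0,0.5,0,-0.5],[0.027,-0.0415,0,0,0,-0.6],[0.027,-0.0415,0,0,0,0],[0.027,-0.0415,0,0,0,0],[0.027,-0.0415,0.01,0,0,0],[0.027,-0.0415,0.01,0,0,0],[0.027,-0.0415,0.015,0,0,0],[0.027,-0.0415,0.015,0,0,0]]]'>/dev/null; python3 where.py
```

```text
t 1.7 local mm [-14.4 -50.4 183.4] F [ 0.8 -0.5  0.8] w 3.942309620620098e-05
turn [-0.89 -0.21 -0.07]
-46.5 to (-8,y,130) tool: [ 0.0062 -0.0031  0.0534]
46.5 to (-8,y,130) tool: [ 0.0061 -0.0961  0.0549]
```

```bash
python3 -m jog '[[[0.006,-0.003,0.015,-0.8,0,0],[0,0,0.02,0,0,0],[0,0,0.02,0,0,0],[0,0,0.015,0,0,0],[0,0,0.01,0,0,0],[0,0,0.01,0,0,0],[0,0,0.005,0,0,0],[0,0,0,0,0,0]]]'>/dev/null; python3 where.py; python3 - <<'E'
from h import *
im=grab("scene")[0]; cv2.imwrite("pics/s2.png",cv2.resize(im[100:270,280:500,::-1],(770,595),interpolation=cv2.INTER_CUBIC))
E
```

```text
t 2.5 local mm [ -7.7 -39.1  80.6] F [ 0.2  0.5 -0.3] w 5.917899416786958e-05
turn [-0.17  0.08  0.64]
-46.5 to (-8,y,130) tool: [-0.0005  0.0072 -0.0494]
46.5 to (-8,y,130) tool: [ 0.0006 -0.0858 -0.0491]
```

View pics/s2.png

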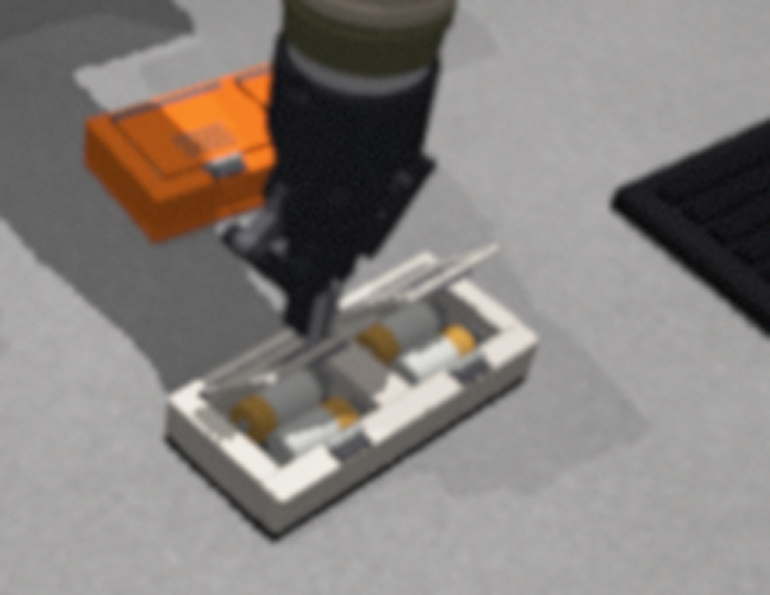

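Picture: the closed fingertips, at about (315,330), are just above the outer face of the right cover and clear of the left one. Now I'll press down, easing outward as I go.

```bash
python3 -m jog '[[[0,0.007,0.002,0,0,0.6],[0,0,0.008,0,0,0],[0,0,0.008,0,0,0],[0.005,0,0.007,0,0,0],[0.006,0,0.006,0,0,0],[0.006,0,0.004,0,0,0],[0.004,0,0.002,0,0,0],[0,0,0,0,0,0]]]'>/dev/null; python3 where.py
```

```text
t 3.35 local mm [ 15.8 -47.3  42.4] F [-0.5 -0.6 -0.1] w 9.241735076042566e-05
turn [-0.13  0.   -0.07]
-46.5 to (-8,y,130) tool: [-0.0238 -0.001  -0.0876]
46.5 to (-8,y,130) tool: [-0.0239 -0.094  -0.0874]
```

```bash
python3 -m jog '[[[0,0,0.002,0,0,0],[0,0,0.002,0,0,0],[0,0,0.002,0,0,0],[0,0,0,0,0,0],[0,0,0,0,0,0],[0,0,0,0,0,0],[0,0,0,0,0,0],[0,0,0,0,0,0]]]'>/dev/null; python3 where.py; python3 - <<'E'
from h import *
im=grab("scene")[0]; cv2.imwrite("pics/s3.png",cv2.resize(im[100:270,280:500,::-1],(770,595),interpolation=cv2.INTER_CUBIC))
E
```

```text
t 4.15 local mm [ 17.3 -47.2  43. ] F [ 0.3  0.3 -0.2] w -0.00019613469500694893
turn [-0.04 -0.26 -0.  ]
-46.5 to (-8,y,130) tool: [-0.0249 -0.0008 -0.0872]
46.5 to (-8,y,130) tool: [-0.0249 -0.0938 -0.0871]
```

View pics/s3.png

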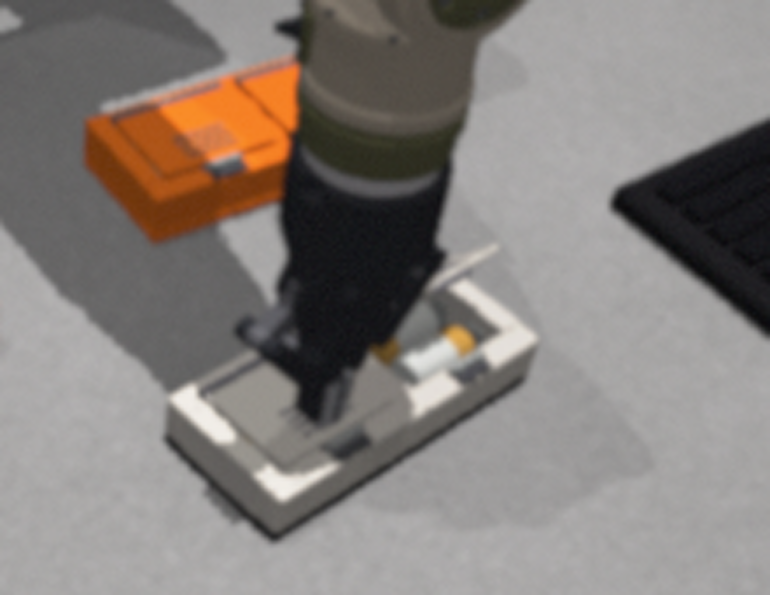

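```bash
python3 -m jog '[[[0,0,0,0,0,0],[0,0,0,0,0,0],[0,0,0,0,0,0],[0,0,0,0,0,0],[0,0,0.002,0,0,0],[0,0,0.003,0,0,0],[0,0,0.004,0,0,0],[0,0,0.005,0,0,0]]]'; python3 where.py
```

```text
t: 5.0
position: [0.4995, 0.1394, 0.0414]
eef_rot: [[0.971, 0.24, 0.009], [0.24, -0.971, 0.001], [0.009, 0.001, -1.0]]
ft_force: [-16.9, -3.2, 51.8]
width: 0.0002
t 5.0 local mm [ 17.4 -47.3  41.4] F [-16.9  -3.2  51.8] w 0.00017367670419287182
turn [ 0.06 -0.5   0.03]
-46.5 to (-8,y,130) tool: [-0.0246 -0.0007 -0.0888]
46.5 to (-8,y,130) tool: [-0.0246 -0.0937 -0.0889]
```

The press reached 52 N at z = 41 mm, so the cover is hard down. Next I'll lift and go to the left cover.

```bash
python3 -m jog '[[[0,0,-0.01,0,-0.5,0],[0,0,-0.03,0,0,0],[0,0,-0.03,0,0,0],[0,0,-0.025,0,0,0],[-0.012,-0.03,0,0,0,0],[-0.008,-0.03,0,0,0,0],[-0.004,-0.028,0,0,0,0],[0,0,0,0,0,0]]]'>/dev/null; python3 where.py; python3 - <<'E'
from h import *
im=grab("scene")[0]; cv2.imwrite("pics/s4.png",cv2.resize(im[100:270,280:500,::-1],(770,595),interpolation=cv2.INTER_CUBIC))
E
```

```text
t 5.8 local mm [ -5.3  28.5 144.3] F [-0.5  0.6 -0.7] w -0.0003632190105447366
turn [-0.56 -0.43  1.09]
-46.5 to (-8,y,130) tool: [-0.0042  0.0751  0.0135]
46.5 to (-8,y,130) tool: [-0.0025 -0.0179  0.0145]
```

View pics/s4.png

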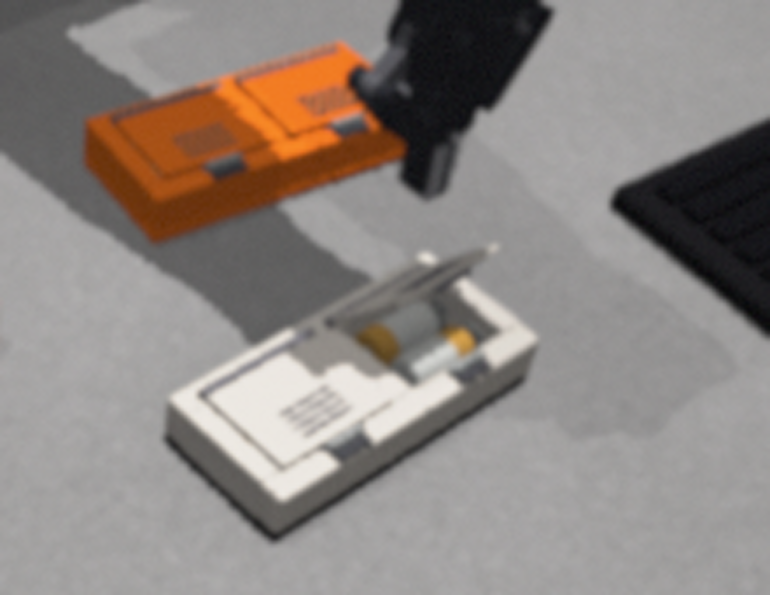

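Picture: the right cover (about (290,400)) lies flat behind its catch, and the left one is still open. I'll do the left cover the same way.

```bash
python3 -m jog '[[[-0.0025,-0.018,0.01,0,0,1.0],[0,0,0.015,-0.5,-0.4,0],[0,0,0.015,0,0,0],[0,0,0.01,0,0,0],[0,0,0.005,0,0,0],[0,0,0,0,0,0],[0,0,0,0,0,0],[0,0,0,0,0,0]]]'>/dev/null; python3 where.py
```

```text
t 6.65 local mm [-7.8 27.1 81.6] F [0.  0.5 0.3] w -0.00018141033322668026
turn [-0.6   0.32  0.88]
-46.5 to (-8,y,130) tool: [-0.0016  0.0731 -0.0492]
46.5 to (-8,y,130) tool: [-0.0001 -0.0199 -0.0482]
```

```bash
python3 -m jog '[[[0,0,-0.008,-0.6,0,0.8],[0,-0.01,0,0,0,0],[0,-0.009,0,0,0,0],[0,0,0,0,0,0],[0,0,0,0,0,0],[0,0,0,0,0,0],[0,0,0,0,0,0],[0,0,0,0,0,0]]]'>/dev/null; python3 where.py
```

```text
t 7.45 local mm [-6.2 31.8 92.7] F [ 0.3 -0.3 -0.8] w -0.00010320584692413942
turn [-0.69  0.07  1.36]
-46.5 to (-8,y,130) tool: [-0.0037  0.0778 -0.0382]
46.5 to (-8,y,130) tool: [-0.0015 -0.0152 -0.0371]
```

```bash
python3 -m jog '[[[0,-0.01,0,0,0,0.7],[0,-0.01,0,0,0,0.7],[0,0,0,-0.7,0,0],[0,0,0,0,0,0],[0,0,0,0,0,0],[0,0,0,0,0,0],[0,0,0,0,0,0],[0,0,0,0,0,0]]]'>/dev/null; python3 where.py
```

```text
t 8.25 local mm [-6.5 33.3 92.8] F [ 0.7 -0.4 -0.5] w -0.00019249549507132564
turn [-0.84  0.14  1.44]
-46.5 to (-8,y,130) tool: [-0.0036  0.0792 -0.0384]
46.5 to (-8,y,130) tool: [-0.0013 -0.0138 -0.037 ]
```

```bash
python3 -c "
from h import *
s=r.read_state();print(s['q'].round(3),s['joint_efforts'].round(1),s['joint_velocities'].round(3),s['ft_force'],s['moment'],s['position'])
im=grab('scene')[0]; cv2.imwrite('pics/s5.png',cv2.resize(im[:,:,::-1],(784,588)))"
```

```text
[ 0.266  0.266 -0.375  0.933  0.015  3.141] [  0.  -41.8  26.3   0.    0.1  -0. ] [-0.001 -0.     0.     0.     0.     0.001] [ 0.66342964 -0.40441873 -0.53133003] [-0.0198625   0.01045294  0.02200438] [0.45705565 0.21196443 0.0927533 ]
```

View pics/s5.png

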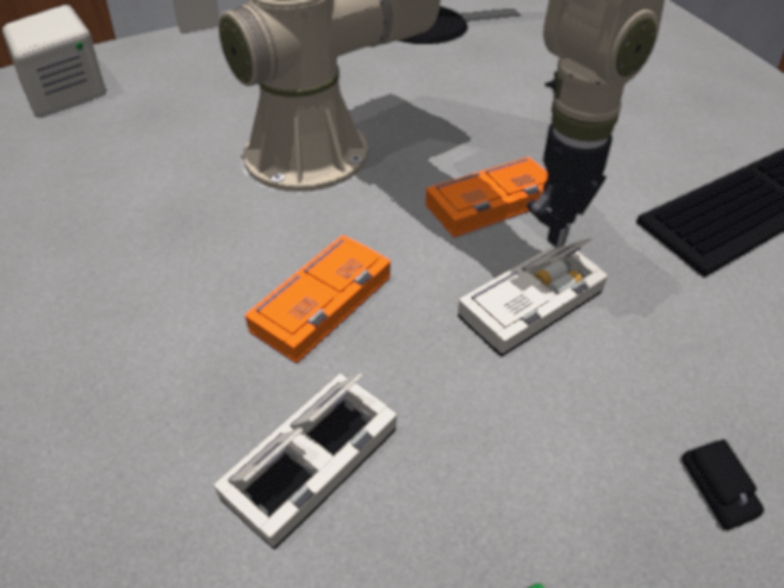

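The last joint is at the end of its range (3.141), which is what blocks the sideways move. I'll turn back about 12° and then go on.

```bash
python3 -m jog '[[[0,0,-0.008,0,0,-5],[0,0,0,0,0,-6],[0,-0.007,0,0,0,-3],[0,-0.006,0,-0.7,0,0],[0,0,0,0,0,0],[0,0,0,0,0,0],[0,0,0,0,0,0],[0,0,0,0,0,0]]]'>/dev/null; python3 where.py; python3 -c "
from h import *
print(r.read_state()['q'].round(3))"
```

```text
t 9.1 local mm [ -9.9  46.1 101.1] F [ 0.2 -1.3 -0.2] w -7.105874923844377e-05
turn [-0.08 -0.06 15.78]
-46.5 to (-8,y,130) tool: [-0.0233  0.0896 -0.0291]
46.5 to (-8,y,130) tool: [ 0.002   0.0001 -0.0289]
[ 3.000e-01  2.550e-01 -3.660e-01  9.490e-01  1.000e-03  2.925e+00]
```

```bash
python3 -m jog '[[[0.002,0,0.014,0,0,0],[0,0,0.014,0,0,0],[0,0,0.009,0,0,0],[0.005,0.0014,0.008,0,0,0],[0.006,0.0017,0.007,0,0,0],[0.006,0.0017,0.005,0,0,0],[0.004,0.0012,0.003,0,0,0],[0,0,0,0,0,0]]]'>/dev/null; python3 where.py
```

```text
t 9.9 local mm [13.2 46.1 42.3] F [0.7 1.1 0.2] w 7.431994190435863e-05
turn [-0.12  0.2  15.67]
-46.5 to (-8,y,130) tool: [-0.0457  0.0832 -0.0877]
46.5 to (-8,y,130) tool: [-0.0206 -0.0064 -0.0876]
```

```bash
python3 -m jog '[[[0.003,0.001,0,0,0,0],[0,0,0,0,0,0],[0,0,0,0,0,0],[0,0,0.002,0,0,0],[0,0,0.002,0,0,0],[0,0,0.003,0,0,0],[0,0,0.004,0,0,0],[0,0,0.005,0,0,0]]]'|grep ft; python3 where.py
```

```text
ft_force: [-16.3, -5.8, 51.7]
t 10.7 local mm [19.9 45.9 41.4] F [-16.3  -5.8  51.7] w 0.00030150384204734093
turn [-1.000e-02 -3.400e-01  1.569e+01]
-46.5 to (-8,y,130) tool: [-0.0513  0.0815 -0.0888]
46.5 to (-8,y,130) tool: [-0.0262 -0.008  -0.0887]
```

Same signature: 52 N at z = 41 mm. I'll lift, clear the view and check.

```bash
python3 -m jog '[[[0,0,-0.01,0,0,0],[0,0,-0.03,0,0,0],[0,0,-0.03,0,0,0],[0,0,-0.03,0,0,0],[0,0,-0.03,0,0,0],[0,0,-0.02,0,0,0],[0,0,0,0,0,0],[0,0,0,0,0,0]]]'>/dev/null; python3 -m jog '[[[-0.02,0.02,0,0,0,0],[-0.03,0.03,0,0,0,0],[-0.03,0.03,0,0,0,0],[-0.03,0.03,0,0,0,0],[-0.03,0.03,0,0,0,0],[-0.02,0.02,0,0,0,0],[0,0,0,0,0,0],[0,0,0,0,0,0]]]'>/dev/null; python3 where.py; python3 - <<'E'
from h import *
im=grab("scene")[0]; grab("top"); cv2.imwrite("pics/s6.png",cv2.resize(im[100:270,280:500,::-1],(770,595),interpolation=cv2.INTER_CUBIC))
a=np.deg2rad(13.84);u=np.array([np.cos(a),np.sin(a)]);v=np.array([-u[1],u[0]])
for n in("top","scene"):
    C=cloud(n);d=C[...,:2]-[.4713,.1812];X=d@u;Y=d@v
    for y in(-.0465,.0465):
        z=[]
        for x in(-.024,0,.024):
            m=(abs(X-x)<.006)&(abs(Y-y)<.03)&(C[...,2]<.12)&(C[...,2]>.0);z.append((np.median(C[m,2])*1000).round(1) if m.sum() else None)
        print(n,y,z)
E
```

```text
t 12.3 local mm [ -99.2 -156.   184.2] F [-0.  -0.3 -0.1] w -0.0005077635128356684
turn [-0.36  0.26 15.81]
-46.5 to (-8,y,130) tool: [ 0.1177 -0.0801  0.0543]
46.5 to (-8,y,130) tool: [ 0.1431 -0.1696  0.0548]
top -0.0465 [None, None, None]
top 0.0465 [np.float64(41.7), np.float64(41.6), np.float64(41.5)]
scene -0.0465 [np.float64(42.8), np.float64(42.8), np.float64(42.8)]
scene 0.0465 [np.float64(42.4), np.float64(42.7), np.float64(42.9)]
```

View pics/s6.png

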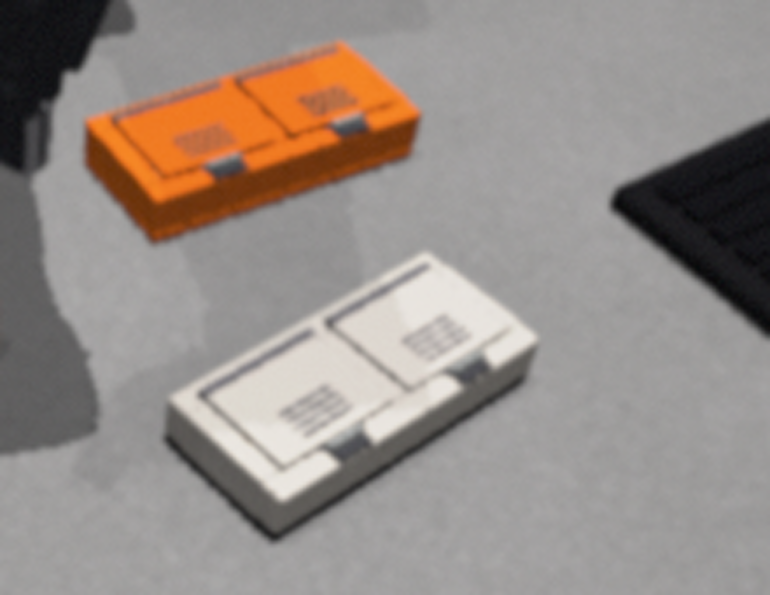

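Picture: both covers, at about (300,395) and (430,320), are flat behind their catches. The depth profiles are level at 42 mm, and the arm is clear of everything.

```bash
python3 -c "
from workcell import r
print(r.finish_job())"
```

```text
the job is handed in; nothing more can be done
None
```

Both covers of the loaded recorder are shut and held by their catches, and I handed the job in at about 12 s of the 42 s allowed. I pressed each one down with the closed fingertips until the force reached about 52 N at a fingertip height of 41 mm, then lifted clear.

- **Covers:** in the last picture both lie flat behind their catches. Depth from the scene camera is level at 42–43 mm from hinge to free edge on both covers. The top camera agrees for the left cover (41.5–41.7 mm), but the arm hid the right cover from it.
- **Empty recorder:** I kept the arm away from it and from the orange look-alikes. The full scene picture taken between the two presses shows the empty recorder unmoved. I did not take another full picture after the second press.
- **Wrist limit:** on the way to the left cover, the last joint reached the end of its range (read 3.141 against the 3.14 limit). That stopped the sideways move until I turned the tool back about 12°. I saw no sign of it going further, but it was right at the range limit.

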